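Click the fuel can caps shut and pack the saw-care kit

TASK

Put the chainsaw fuelling kit away: turn both caps of the fuel can clockwise until each is tight and its ratchet has slipped past at least one full click, and leave them tight. Pack every bottle, tin, carton and jar of the kit that stands between the can and the plywood tray into the tray, upright on its floor in one row, and leave the rose, hammer, tag holder and clear glass bottle where they are.

Things in the scene. Friction and masses are not known exactly. Their poses are not given: they have to be found in the camera images.
- can: red plastic twin-chamber fuel can, 270 mm (x) by 130 mm (y), fixed to the cabinet top by brackets; origin at the centre of its underside, x along its length, z up. Two shoulders 150 mm high, each with a cap on its middle line 85 mm from the can's centre (near cap at -x, far cap at +x); between them a black carrying handle, top at 144 mm
- near_grip (a point): the near (the can's -x end) cap's grip point: on the cap's upright axis, 194 mm above the cabinet top, at the height for the TCP. The cap is a grey plastic disc 60 mm across and 14 mm thick (its top 172 mm above the cabinet top) carrying a straight black grip bar 56 mm long, 16 mm wide and 26 mm high (its top at 198 mm). The point turns with the bar: its x axis lies along the bar, z up
- near_thread (a joint): turn of the near (the can's -x end) cap's thread, rad: grows as the bar is turned clockwise seen from above, up to a firm stop at 3.6 (tight). It starts between 0.3 and 1.8 and turns with about 0.06 N m of drag either way. Turning back unscrews it
- near_ratchet (a joint): slip of the near (the can's -x end) cap's torque limiter, rad: 0 at the start; once the thread is tight, turning the bar on clockwise against a steady 0.35 N m or so makes the bar slip round on the thread and this grows. One click is 0.4 rad (about 23 degrees) of slip. Over-slipping does no harm
- far_grip (a point): the far (the can's +x end) cap's grip point: on the cap's upright axis, 194 mm above the cabinet top, at the height for the TCP. The cap is a grey plastic disc 60 mm across and 14 mm thick (its top 172 mm above the cabinet top) carrying a straight black grip bar 56 mm long, 16 mm wide and 26 mm high (its top at 198 mm). The point turns with the bar: its x axis lies along the bar, z up
- far_thread (a joint): turn of the far (the can's +x end) cap's thread, rad: grows as the bar is turned clockwise seen from above, up to a firm stop at 3.6 (tight). It starts between 0.3 and 1.8 and turns with about 0.06 N m of drag either way. Turning back unscrews it
- far_ratchet (a joint): slip of the far (the can's +x end) cap's torque limiter, rad: 0 at the start; once the thread is tight, turning the bar on clockwise against a steady 0.35 N m or so makes the bar slip round on the thread and this grows. One click is 0.4 rad (about 23 degrees) of slip. Over-slipping does no harm
- tray_in (a point): centre of the inner floor of the plywood kit tray, 5 mm above the cabinet top. The tray is fixed, open-topped, inner size 250 mm (along the point's x) by 68 mm (y), walls 5 mm thick, rim 40 mm above the cabinet top; z up. One row of four standing things fits along it with about 5 mm between neighbours
- oil_bottle: grey plastic round bottle with a black cap, 52 mm across, straight-sided to 86 mm, 115 mm high, 0.22 kg, bottom-heavy; origin at the centre of its underside, z up. May be absent
- grease_tin: plain aluminium round tin, 58 mm across, 92 mm high, 0.28 kg, bottom-heavy; origin at the centre of its underside, z up. May be absent
- flat_can: oblong steel can, 60 mm (its x) by 46 mm (its y), body 95 mm high and a 22 mm wide black screw cap to 110 mm; 0.26 kg, bottom-heavy; origin at the centre of its underside, z up. May be absent
- plug_carton: square cardboard carton with a paper band, 50 by 50 mm, 95 mm high, 0.20 kg, bottom-heavy, rigid; origin at the centre of its underside, z up, sides along its x and y. May be absent
- screw_jar: round glass jar of brass screws with a steel lid, 54 mm across, straight-sided to 78 mm, 92 mm high, 0.26 kg, bottom-heavy; origin at the centre of its underside, z up. May be absent
- rose: bystander: green plastic watering-can rose, cone 72 mm across, 70 mm high; origin at the centre of its underside
- hammer: bystander: steel claw hammer lying flat, about 260 mm long with a wooden handle; origin about its middle
- tag_holder: bystander: white plastic open box for pot tags, 70 by 100 by 60 mm high; origin at the centre of its underside
- glass_bottle: bystander: clear glass bottle, 64 mm across, 190 mm high; origin at the centre of its underside
Mind the look-alikes: they are no part of the job. Leave any blue, purple or red look-alike of the plug_carton alone.

How it is judged:
By the outcome, as a careful person would: the job done as asked, in the order asked, and still so for the second after the job is handed in, with the robot touching nothing.
Of oil_bottle, grease_tin, flat_can, plug_carton, screw_jar only 3 to 4 are there at a start; the rules pass over those that are not, and their reading is None.
At some moment in a run one of oil_bottle, grease_tin, flat_can, plug_carton, screw_jar may be knocked a few centimetres aside while the robot is not near it.
It also fails if it takes over 210 s, if anything falls off the work surface, if the arm or the gripper's body presses on something with over 40 N, if the wrist force passes 120 N, or if a joint passes its speed limit or range.

ROBOT

A 7-joint arm with a two-finger parallel gripper is mounted at the origin on the work surface. World frame = base frame: x ahead of the robot, y to its left, z up, the work surface at z = 0. Lengths are in mm, angles in rad, forces in N, time in s.
With the tool pointing down it reaches from about 400 to 875 mm from the base axis. Payload 4.4 kg.
Tool frame: the origin (TCP) lies between the finger pads, 19 mm behind the fingertips; this is the grasp point; z points along the fingers, y is the direction in which the jaws open and shut (so a half turn about z gives the same grasp; the last joint's range is limited). The gripper opens to 85 mm and grips with 20 to 120 N. Pads are 22 mm wide; open, the fingers measure 114 mm over their backs; the gripper's body (76 mm by 85 mm) begins 54 mm behind the grasp point. The pads swing forward as they close: fully open they stand 13 mm farther back than shut.
Start: joints at [1.042, 0.628, 0.038, 1.517, -0.027, 0.996, -0.02], TCP at [290.224, -581.625, 250.013] pointing down, gripper open.
Joint ranges: [-3.06, 3.06], [-0.37, 2.12], [-1.25, 1.32], [0.18, 2.47], [-1.1, 4.24], [0.23, 1.98], [-2.94, 2.94]. Speed limits (rad/s): [2.57, 2.57, 3.14, 3.14, 3.14, 3.14, 3.14].

INTERFACE

Orientations are given as [roll, pitch, yaw] about the fixed x, y, z axes, in that order (R = Rz(yaw) Ry(pitch) Rx(roll)).
In Python, from cell import * gives the robot as it stands. The module is installed in compiled form; this text tells all that it offers.
- The arm moves only by the tool move_arm, never from a script. Its argument "series" is a list of rows, each a list of 2 entries, a list of its own where there are three numbers: the shift along the tool's x, y, z in m, then the turn about the tool's z in rad. In form: [[[x, y, z], yaw], ...]. A call has 1 to 5 rows; each row is the pose to reach, as a shift and turn from the pose measured when the call began, along the tool's axes at that moment; what a row does not reach only later rows make up. A row lasts 1/8 s, in which the tool goes at most 62.5 mm and 10.7 degrees, less where a joint would pass 70% of its speed; a pose out of reach is approached as far as the arm can. A call with a gripper value outside its range is refused whole. "claw" is the opening, from 0 (shut) to 1 (fully open), set as the call begins (left out, the last holds). The fingers move at their own pace and stop on an object; the grip force is fixed at half the most. Time passes only in rows, so rows that repeat a pose let the fingers close. It gives the time, the measured TCP pose, the force and the opening at its end, in the units of the state.
- read_state(): the state, without advancing time (a new reading comes with each control period).
- get_image(name): name is "scene" or "top" or "wrist"; returns the picture (480x640x3 uint8, blue, green, red); there is no depth.
- camera_model(name): a dict with "fov_y" (degrees; the focal length in pixels is half the picture's height over the tangent of half this angle, whatever the lens; pixels are square), "cx", "cy" (the principal point, pixels), "pose" (4x4, takes a point from camera to world coordinates); the wrist camera has in their place "tool_from_camera" (4x4, takes a point from camera to tool coordinates, whose origin is the TCP and whose axes are the flange's). Camera axes: x right, y down, z forward; pixel columns grow to the right and rows downward; lengths in mm; the calibration is good to about 2 mm. The wrist camera is an equidistant fisheye: a pixel r from the principal point sees the ray r / f radians off the axis. A picture is of the moment at which its call begins: read the wrist's pose just before it. camera_model takes no time and is no camera call.
- finish_job(): hands the job in, once; it reports no verdict.
The state is a dict: "clock": time; "qpos": joint angles; "qd": joint speeds; "tau": joint torques, N m; "eef_pos": TCP position; "tool_rot": TCP orientation; "force": force on the tool from outside, world axes, zero at the start; "torque": the same for the moment, N m; "width": finger opening in mm.
Only numpy, scipy, OpenCV 4.12 (cv2) and the standard library are available. Lean on these libraries where they do the work, as an engineer would, in place of code of your own. Each camera call takes 0.05 s, during which the arm holds its last target. There are 200 camera calls.

## Working session

There is one attempt and no reset: what is moved stays moved. The work goes in short steps, Python scripts to look and compute and a tool call to move; the robot and the scene stay as the last step left them, time stands still between calls to the robot, and variables do not carry over. Pictures are saved under pics/ and viewed, about 12 in all and at most 16, crops included, and the job is handed in when it is done.

Besides the shell and the picture viewer there is one more tool, called as name([rows], argument=value, ...), one row to a line, values as JSON. move_arm: Moves the arm, as the interface text tells. Its arguments: {"type":"object","properties":{"series":{"type":"array"},"claw":{"type":"number"}},"required":["series"]}

```bash
mkdir -p pics; cat > h.py <<'E'
from cell import *
import numpy as np, cv2
from scipy.spatial.transform import Rotation as R
def ray(name,u,v,st=None):
    m=camera_model(name); f=240/np.tan(np.radians(m["fov_y"])/2)
    d=np.array([(u-m["cx"])/f,(v-m["cy"])/f])
    if name=="wrist":
        r=np.hypot(*d); k=np.sin(r)/r if r>1e-9 else 1
        c=np.array([d[0]*k,d[1]*k,np.cos(r)])
        st=st or read_state(); T=np.eye(4); T[:3,:3]=R.from_euler('xyz',st["tool_rot"]).as_matrix(); T[:3,3]=st["eef_pos"]
        P=T@np.array(m["tool_from_camera"])
    else: c=np.array([d[0],d[1],1]); P=np.array(m["pose"])
    return P[:3,3],P[:3,:3]@c
def at(name,u,v,z,st=None):
    o,d=ray(name,u,v,st); return (o+d*(z-o[2])/d[2])[:2].round(1)
def proj(name,p):
    m=camera_model(name); f=240/np.tan(np.radians(m["fov_y"])/2)
    P=np.array(m["pose"]); c=P[:3,:3].T@(np.array(p)-P[:3,3]); return (c[:2]/c[2]*f+[m["cx"],m["cy"]]).round(1)
def snap(name,f,crop=None,k=1):
    im=get_image(name)
    if crop: x0,y0,x1,y1=crop; im=im[y0:y1,x0:x1]
    im=cv2.resize(im,None,fx=k,fy=k,interpolation=cv2.INTER_CUBIC) if k!=1 else im
    cv2.imwrite("pics/"+f,im)
E
python3 - <<'E'
from h import *
s=read_state();print(s)
for n in("scene","top","wrist"):print(n,camera_model(n))
snap("top","top0.png");snap("scene","sc0.png")
E
```

```text
{'clock': 0.0, 'qpos': array([ 1.04219061,  0.62937211,  0.0384436 ,  1.51841712, -0.02700539,
        0.99629921, -0.01997087]), 'qd': array([-7.01670066e-04, -1.21213975e-03,  3.26715236e-06, -2.93067806e-04,
       -4.06899893e-04, -1.01868582e-03, -7.94441439e-04]), 'tau': array([-1.18080050e-03, -5.63411522e+01,  1.22576449e+00, -1.93452805e+01,
        1.10262146e-02,  1.03773444e-02, -7.67516781e-06]), 'eef_pos': array([ 289.94849811, -581.05572148,  249.05655044]), 'tool_rot': array([-3.13961511e+00,  2.49717533e-05,  4.62829502e-01]), 'force': array([0.62504287, 0.11687271, 0.08952294]), 'torque': array([ 0.02323253, -0.0295696 , -0.03698724]), 'width': 85.48159764889668}
scene {'fov_y': 54.25166174768976, 'cx': 319.20330356596367, 'cy': 247.89760426943536, 'pose': array([[ 8.33375906e-01,  3.35050332e-01, -4.39574651e-01,
         1.06942507e+03],
       [ 5.52393395e-01, -4.78134411e-01,  6.82824298e-01,
        -7.22559526e+02],
       [ 1.86047412e-02, -8.11867452e-01, -5.83545289e-01,
         7.92168595e+02],
       [ 0.00000000e+00,  0.00000000e+00,  0.00000000e+00,
 
[... 210 characters left out ...]
  [-9.99778103e-01,  1.82529668e-02, -1.05153783e-02,
         3.45711810e+01],
       [ 8.23565347e-03, -1.20760536e-01, -9.92647504e-01,
         1.25896362e+03],
       [ 0.00000000e+00,  0.00000000e+00,  0.00000000e+00,
         1.00000000e+00]])}
wrist {'fov_y': 65.70646984690485, 'cx': 318.62714815444076, 'cy': 243.02768407963669, 'tool_from_camera': array([[-6.43219583e-04, -9.51357188e-01, -3.08089415e-01,
         8.02673558e+01],
       [ 9.99999771e-01, -5.46910447e-04, -3.98949930e-04,
        -9.15187810e-01],
       [ 2.11046564e-04, -3.08089601e-01,  9.51357321e-01,
        -1.23568671e+02],
       [ 0.00000000e+00,  0.00000000e+00,  0.00000000e+00,
         1.00000000e+00]])}
```

View pics/top0.png

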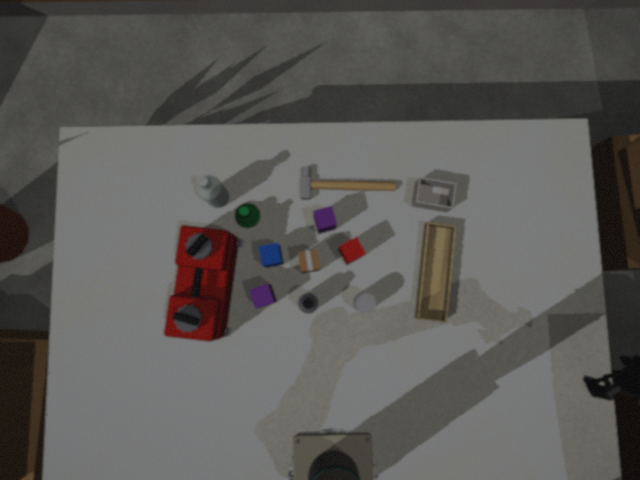

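View pics/sc0.png

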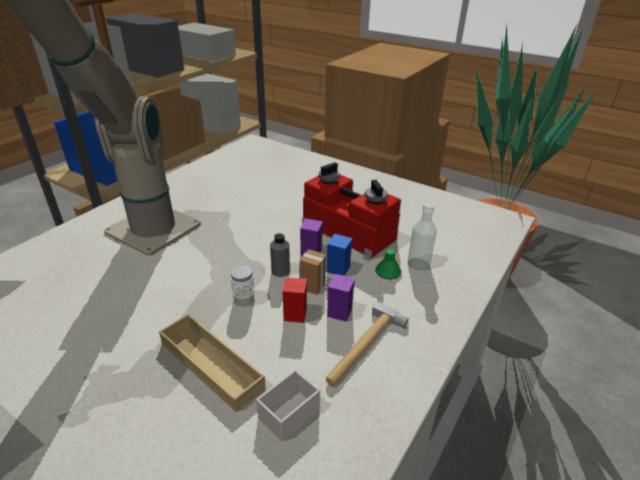

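```bash
python3 - <<'E'
from h import *
im=cv2.imread("pics/top0.png")
a=cv2.resize(im[215:345,155:295],None,fx=5.5,fy=4.6*5.5/4.6,interpolation=cv2.INTER_CUBIC)[:600*2]
a=cv2.resize(im[220:345,155:300],None,fx=4.8,fy=4.8,interpolation=cv2.INTER_CUBIC)
cv2.imwrite("pics/c1.png",np.clip(a*1.6,0,255))
b=cv2.resize(im[205:330,290:465],None,fx=4.5,fy=4.5,interpolation=cv2.INTER_CUBIC)
cv2.imwrite("pics/c2.png",np.clip(b*1.5,0,255))
E
```

```text
[ WARN:0@0.079] global loadsave.cpp:1063 imwrite_ Unsupported depth image for selected encoder is fallbacked to CV_8U.
```

View pics/c1.png

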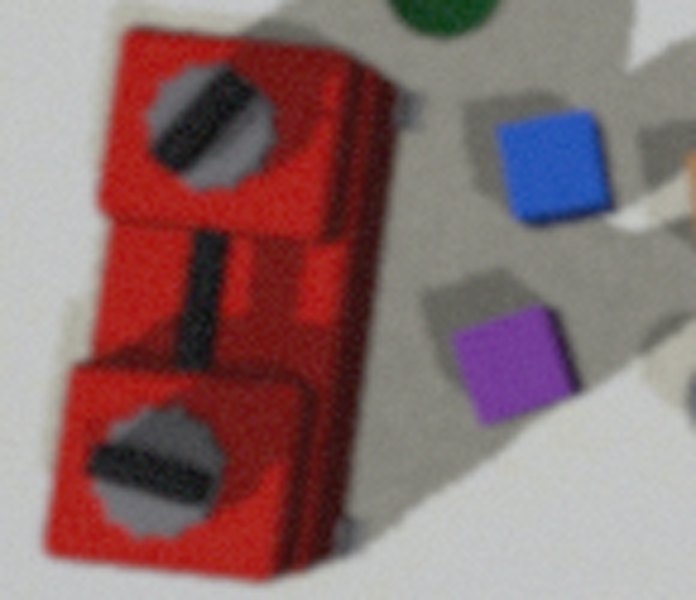

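View pics/c2.png

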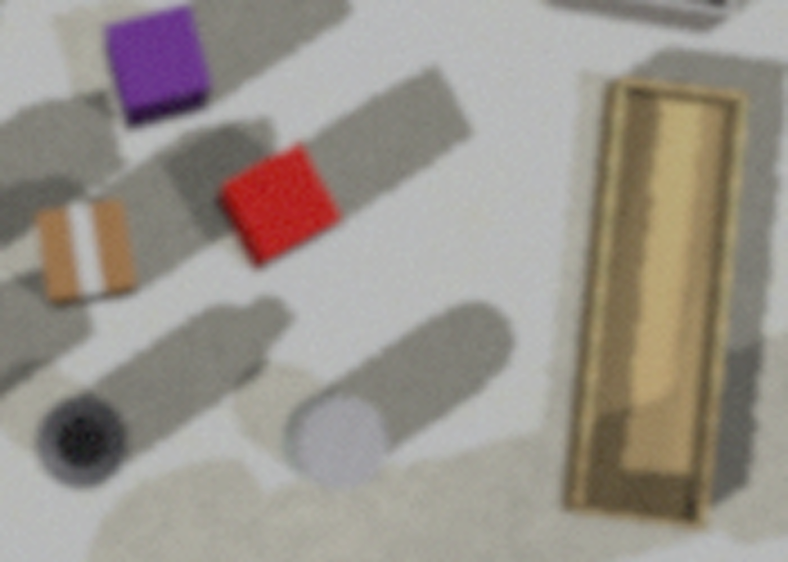

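```bash
python3 - <<'E'
from h import *
c1=lambda u,v,z:at("top",155+u/4.8,220+v/4.8,z)
c2=lambda u,v,z:at("top",290+u/4.5,205+v/4.5,z)
for n,pts in dict(far=[(172,160),(238,82)],near=[(93,463),(210,486)]).items():
    p=[c1(*q,198) for q in pts];d=p[1]-p[0];print(n,np.mean(p,0),"len",np.hypot(*d),"yaw",np.arctan2(d[1],d[0]))
print("discs",c1(211,126,172),c1(157,472,172))
p=[c2(*q,95) for q in [(38,212),(125,198),(135,290),(52,302)]];print("carton",np.mean(p,0),[ (p[(i+1)%4]-p[i]) for i in range(4)],p)
print("jar",c2(342,442,92),"oil",c2(80,438,115),c2(82,441,86))
p=[c2(*q,40) for q in [(613,78),(748,93),(708,523),(567,512)]];print("tray",np.mean(p,0),p,[np.hypot(*(p[(i+1)%4]-p[i])) for i in range(4)])
p=[c2(*q,95) for q in [(220,190),(305,146),(340,213),(262,265)]];print("red",np.mean(p,0))
p=[c2(*q,95) for q in [(107,28),(192,8),(206,90),(130,110)]];print("pur",np.mean(p,0))
p=[c1(*q,95) for q in [(500,128),(598,112),(610,205),(530,222)]];print("blue",np.mean(p,0))
p=[c1(*q,95) for q in [(455,343),(545,308),(578,385),(487,423)]];print("pur2",np.mean(p,0))
p=[c1(*q,150) for q in [(128,30),(350,50),(325,238),(100,212),(75,365),(305,380),(265,578),(45,553)]];print("can",p)
E
```

```text
far [581.8  302.95] len 48.33435631101341 yaw -0.6989766614132252
near [414.75 326.05] len 56.32850077891301 yaw -1.7800297737555097
discs [582.2 306.6] [414.8 330.6]
carton [549.3    47.475] [array([  7., -49.]), array([-51.8,  -4.6]), array([-5.8, 46.5]), array([50.6,  7.1])] [array([571.4,  74.9]), array([578.4,  25.9]), array([526.6,  21.3]), array([520.8,  67.8])]
jar [440.1 -92.2] oil [445.4  53. ] [443.4  52.4]
tray [ 518.9  -286.75] [array([ 650.4, -265.8]), array([ 639.9, -345.7]), array([ 388.7, -308.5]), array([ 396.6, -227. ])] [np.float64(80.58697165175023), np.float64(253.93952035868696), np.float64(81.8819882513853), np.float64(256.7486708826357)]
red [573.75  -62.225]
pur [657.325   5.225]
blue [566.1   142.775]
pur2 [463.15 166.  ]
can [array([634.2, 354.4]), array([622. , 242.7]), array([527.5, 254.7]), array([542.6, 366.8]), array([467. , 377.8]), array([457.4, 264.2]), array([361.6, 283.1]), array([375.8, 390.7])]
```

```bash
cat >> h.py <<'E'
def go(x,y,z,yaw=None):
    s=read_state(); a=s["tool_rot"]; M=R.from_euler('xyz',a).as_matrix()
    t=M.T@(np.array([x,y,z])-s["eef_pos"])/1000
    turn=0 if yaw is None else (a[2]-yaw+np.pi)%(2*np.pi)-np.pi
    print("go",t.round(4),"turn",round(turn,3),"| pos",s["eef_pos"].round(1),"rot",a.round(3),"q",s["qpos"].round(2),"w",round(s["width"],1),"F",s["force"].round(1),"T",s["torque"].round(2),"t",round(s["clock"],1))
E
```

move_arm([
  [[0.31,-0.16,-0.04],-0.18],
  [[0.31,-0.16,-0.04],-0.36],
  [[0.31,-0.16,-0.04],-0.54],
  [[0.31,-0.16,-0.04],-0.7],
  [[0.31,-0.16,-0.04],-0.88],
], claw=1)

```text
clock: 0.72
eef_pos: [474.0, -329.0, 285.1]
tool_rot: [-3.14, -0.001, 1.348]
force: [1.3, -1.1, -0.6]
width: 85.6
```

```bash
python3 -c "
from h import *
go(550,50,290)"
```

```text
go [ 0.3864 -0.0095 -0.0044] turn 0 | pos [ 474.  -329.   285.1] rot [-3.140e+00 -1.000e-03  1.348e+00] q [ 0.7   0.49 -0.22  1.68  0.12  0.99  0.22] w 85.6 F [ 1.3 -1.1 -0.6] T [-0.06 -0.03  0.03] t 0.7
```

move_arm([
  [[0.386,-0.01,0],-0.18],
  [[0.386,-0.01,0],-0.36],
  [[0.386,-0.01,0],-0.54],
  [[0.386,-0.01,0],-0.72],
  [[0.386,-0.01,0],-0.9],
])

```text
clock: 1.35
eef_pos: [534.5, -22.6, 285.4]
tool_rot: [-3.141, -0.002, 2.254]
force: [1.2, -0.5, 0.0]
width: 85.2
```

```bash
python3 -c "
from h import *
go(440,310,290,-1.78)"
```

```text
go [ 0.3176  0.1367 -0.004 ] turn -2.249 | pos [534.5 -22.6 285.4] rot [-3.141e+00 -2.000e-03  2.254e+00] q [ 0.33  0.46 -0.5   1.78  0.26  0.97  0.41] w 85.2 F [ 1.2 -0.5  0. ] T [-0.02  0.   -0.02] t 1.4
```

move_arm([
  [[0.318,0.137,0],-0.18],
  [[0.318,0.137,0],-0.36],
  [[0.318,0.137,0],-0.54],
  [[0.318,0.137,0],-0.72],
  [[0.318,0.137,0],-0.9],
])

```text
clock: 1.98
eef_pos: [449.0, 277.8, 285.8]
tool_rot: [3.141, -0.001, -3.124]
force: [1.8, 0.3, -0.0]
width: 85.6
```

move_arm([
  [[0,0,0],-0.18],
  [[0,0,0],-0.36],
  [[0,0,0],-0.54],
  [[0,0,0],-0.72],
  [[0,0,0],-0.9],
])

```text
clock: 2.6
eef_pos: [448.9, 277.5, 285.4]
tool_rot: [3.14, -0.001, -2.218]
force: [0.5, -0.3, 0.5]
width: 85.0
```

```bash
python3 -c "
from h import *
go(415,329,250,-1.78)"
```

```text
go [-0.0207  0.0581  0.0355] turn -0.438 | pos [448.9 277.5 285.4] rot [ 3.140e+00 -1.000e-03 -2.218e+00] q [ 0.04  0.58 -1.01  1.79  0.55  1.08  1.32] w 85.0 F [ 0.5 -0.3  0.5] T [ 0.02 -0.02  0.03] t 2.6
```

move_arm([
  [[-0.02,0.058,0.03],-0.18],
  [[-0.02,0.058,0.03],-0.36],
  [[-0.02,0.058,0.03],-0.44],
  [[-0.02,0.058,0.03],-0.44],
])

```text
clock: 3.1
eef_pos: [414.5, 328.2, 255.0]
tool_rot: [3.139, -0.001, -1.779]
force: [0.2, 1.0, 0.0]
width: 85.5
```

```bash
python3 -c "
from h import *
go(415,329,194,-1.78)
snap('wrist','w1.png')"
```

```text
go [-0.0009 -0.0005  0.061 ] turn 0.001 | pos [414.5 328.2 255. ] rot [ 3.139e+00 -1.000e-03 -1.779e+00] q [-0.05  0.66 -1.09  1.83  0.67  1.08  1.54] w 85.5 F [0.2 1.  0. ] T [-0.01  0.02  0.02] t 3.1
```

View pics/w1.png

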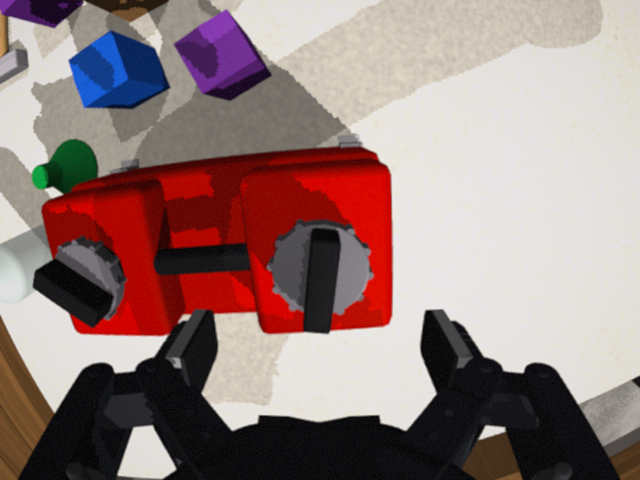

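```bash
python3 -c "
from h import *
s=read_state()
for e in [[(313,240),(338,240)],[(304,330),(330,332)]]:
    print([at('wrist',*q,198,s) for q in e])
print(at('wrist',321,269,172,s), at('wrist',81,270,172,s))
for q in [(52,262),(125,297),(111,290),(33,288),(96,325)]: print(at('wrist',*q,198,s))
"
```

```text
[array([413.6, 307.4]), array([401.1, 310. ])]
[array([429.9, 358.3]), array([415.8, 362.7])]
[414.8 334.1] [579.4 302.4]
[579.  286.6]
[531.4 318.5]
[539.6 312.5]
[607.5 300.4]
[563.5 333.9]
```

move_arm([
  [[-0.004,0,0.04],0.06],
  [[-0.004,0,0.04],0.06],
  [[-0.004,0,0.04],0.06],
])

```text
clock: 3.52
eef_pos: [415.6, 332.4, 216.1]
tool_rot: [3.14, 0.0, -1.84]
force: [-0.6, -0.4, 0.4]
width: 85.0
```

```bash
python3 -c "
from h import *
go(415,331.5,194,-1.85)
snap('wrist','w2.png',(220,170,420,320),4)"
```

```text
go [0.001  0.0003 0.0221] turn 0.01 | pos [415.6 332.4 216.1] rot [ 3.14  0.   -1.84] q [-0.09  0.7  -1.03  1.87  0.72  1.    1.44] w 85.0 F [-0.6 -0.4  0.4] T [-0.    0.01 -0.05] t 3.5
```

View pics/w2.png

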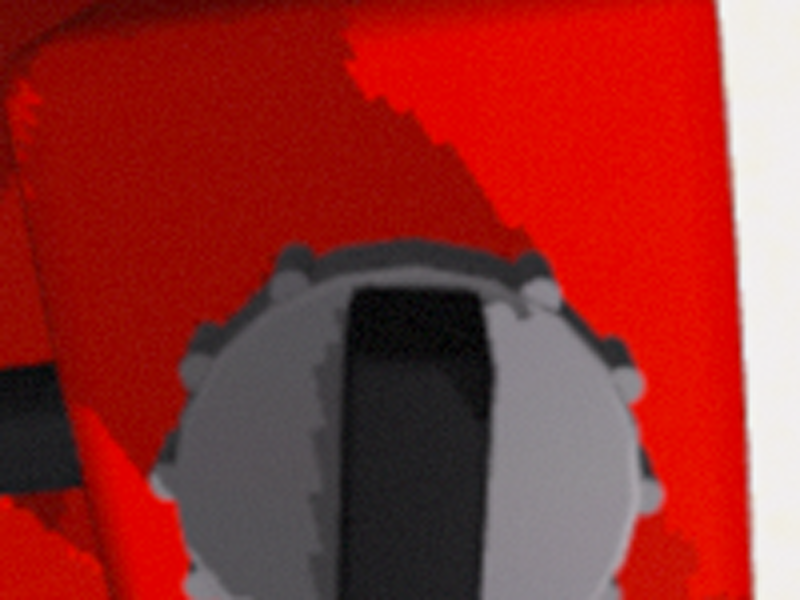

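```bash
python3 -c "
from h import *
s=read_state()
a=at('wrist',325,259.5,198,s);b=at('wrist',322.7,320,198,s);d=b-a;print(a,b,np.arctan2(d[1],d[0]))
u=np.array(d/np.hypot(*d)); print('centre from end',a+28*u)
l=at('wrist',264.5,292,172,s);r=at('wrist',379.2,292,172,s);print(l,r,(l+r)/2,np.hypot(*(l-r)))
print('top of disc',at('wrist',322.5,237,172,s))
"
```

```text
[407.1 309.7] [415.4 336.8] 1.2735944113426356
centre from end [415.29968635 336.47246989]
[443.1 328.1] [387.4 343.5] [415.25 335.8 ] 57.78970496550406
top of disc [407.4 308. ]
```

move_arm([
  [[-0.002,0.0005,0.022],0.03],
  [[-0.002,0.0005,0.022],0.03],
])

```text
clock: 3.82
eef_pos: [415.7, 334.4, 194.6]
tool_rot: [3.14, 0.0, -1.869]
force: [1.0, -0.2, 1.0]
width: 85.2
```

move_arm([
  [[0,0,0],0],
  [[0,0,0],0],
  [[0,0,0],0],
  [[0,0,0],0],
  [[0,0,0],0],
], claw=0)

```text
clock: 4.45
eef_pos: [415.0, 334.8, 195.2]
tool_rot: [3.14, 0.0, -1.869]
force: [-3.6, -0.6, 5.9]
width: 14.8
```

```bash
python3 -c "
from h import *
go(415,334.5,194,-1.87)"
```

```text
go [ 0.0002 -0.0001  0.0012] turn 0.001 | pos [415.  334.8 195.2] rot [ 3.14   0.    -1.869] q [-0.11  0.73 -1.    1.88  0.75  0.96  1.38] w 14.8 F [-3.6 -0.6  5.9] T [-0.23  0.65 -0.03] t 4.5
```

move_arm([
  [[0,0,0],0.18],
  [[0,0,0],0.36],
  [[0,0,0],0.54],
  [[0,0,0],0.72],
  [[0,0,0],0.9],
])

```text
clock: 5.08
eef_pos: [415.0, 334.5, 195.3]
tool_rot: [3.141, -0.001, -2.774]
force: [-0.9, -0.3, 0.3]
width: 14.5
```

```bash
python3 -c "
from h import *
go(415,334.5,194)"
```

```text
go [ 0.     -0.      0.0013] turn 0 | pos [415.  334.5 195.3] rot [ 3.141e+00 -1.000e-03 -2.774e+00] q [-0.24  0.64 -0.76  1.89  0.58  0.85  0.64] w 14.5 F [-0.9 -0.3  0.3] T [-0.26  0.14  0.02] t 5.1
```

move_arm([
  [[0,0,0],0.18],
  [[0,0,0],0.36],
  [[0,0,0],0.54],
  [[0,0,0],0.72],
  [[0,0,0],0.9],
])

```text
clock: 5.7
eef_pos: [414.9, 334.3, 195.2]
tool_rot: [-3.14, -0.001, 2.604]
force: [-0.8, -0.6, 0.4]
width: 14.6
```

```bash
python3 -c "
from h import *
go(415,334.5,194)"
```

```text
go [-0.      0.0002  0.0012] turn 0 | pos [414.9 334.3 195.2] rot [-3.140e+00 -1.000e-03  2.604e+00] q [-0.39  0.58 -0.51  1.89  0.39  0.77 -0.08] w 14.6 F [-0.8 -0.6  0.4] T [-0.17  0.16  0.04] t 5.7
```

move_arm([
  [[0,0,0],0.18],
  [[0,0,0],0.36],
  [[0,0,0],0.54],
  [[0,0,0],0.72],
  [[0,0,0],0.9],
])

```text
clock: 6.32
eef_pos: [414.6, 334.3, 195.2]
tool_rot: [-3.14, 0.001, 1.7]
force: [-1.0, -1.1, -0.2]
width: 14.7
```

```bash
python3 -c "
from h import *
go(415,334.5,194)"
```

```text
go [0.0001 0.0004 0.0012] turn 0 | pos [414.6 334.3 195.2] rot [-3.14e+00  1.00e-03  1.70e+00] q [-0.56  0.54 -0.25  1.9   0.19  0.73 -0.79] w 14.7 F [-1.  -1.1 -0.2] T [-0.06  0.2   0.36] t 6.3
```

move_arm([
  [[0,0,0],0.18],
  [[0,0,0],0.36],
  [[0,0,0],0.54],
  [[0,0,0],0.72],
  [[0,0,0],0.9],
])

```text
clock: 6.95
eef_pos: [414.5, 334.5, 195.3]
tool_rot: [-3.141, 0.002, 0.796]
force: [-0.4, -0.1, -0.5]
width: 14.8
```

```bash
python3 -c "
from h import *
go(415,334.5,194)"
```

```text
go [0.0004 0.0004 0.0013] turn 0 | pos [414.5 334.5 195.3] rot [-3.141e+00  2.000e-03  7.960e-01] q [-0.74  0.53  0.01  1.9  -0.01  0.71 -1.5 ] w 14.8 F [-0.4 -0.1 -0.5] T [0.06 0.07 0.35] t 7.0
```

move_arm([
  [[0,0,0],0],
  [[0,0,0],0],
  [[0,0,0],0],
  [[0,0,-0.06],0],
  [[0,0,-0.06],0],
], claw=1)

```text
clock: 7.58
eef_pos: [416.9, 336.3, 259.1]
tool_rot: [-3.142, -0.007, 0.797]
force: [0.2, 1.2, -0.4]
width: 85.3
```

```bash
python3 -c "
from h import *
go(583,309.5,255,2.44)"
```

```text
go [0.0969 0.1375 0.0048] turn -1.643 | pos [416.9 336.3 259.1] rot [-3.142 -0.007  0.797] q [-0.74  0.45  0.01  1.83 -0.01  0.85 -1.5 ] w 85.3 F [ 0.2  1.2 -0.4] T [-0.02  0.03  0.01] t 7.6
```

move_arm([
  [[0.097,0.138,0],-0.18],
  [[0.097,0.138,0],-0.36],
  [[0.097,0.138,0],-0.54],
  [[0.097,0.138,0],-0.72],
  [[0.097,0.138,0],-0.9],
])

```text
clock: 8.2
eef_pos: [583.8, 308.3, 258.5]
tool_rot: [3.138, -0.004, 1.702]
force: [-0.4, 0.7, -0.5]
width: 85.6
```

move_arm([
  [[0,0,0.01],-0.18],
  [[0,0,0.02],-0.36],
  [[0,0,0.03],-0.54],
  [[0,0,0.035],-0.74],
  [[0,0,0.035],-0.74],
])

```text
clock: 8.82
eef_pos: [583.6, 307.8, 222.3]
tool_rot: [3.138, -0.002, 2.441]
force: [1.4, 0.3, 0.6]
width: 85.2
```

```bash
python3 -c "
from h import *
go(583,309.5,216,2.44)
snap('wrist','w3.png')"
```

```text
go [0.0015 0.0009 0.0063] turn 0.001 | pos [583.6 307.8 222.3] rot [ 3.138e+00 -2.000e-03  2.441e+00] q [-0.29  0.7  -0.41  1.51  0.31  0.99  0.08] w 85.2 F [1.4 0.3 0.6] T [-0.06 -0.01  0.1 ] t 8.8
```

View pics/w3.png

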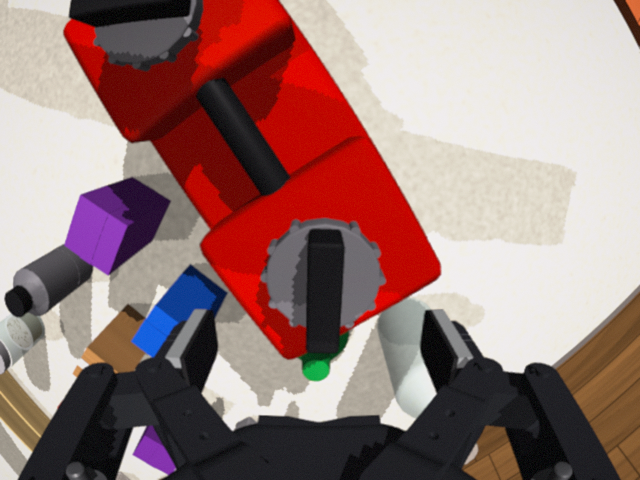

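```bash
python3 -c "
from h import *
s=read_state()
a=at('wrist',325.5,244,198,s);b=at('wrist',322.5,352,198,s);d=b-a;print(a,b,np.hypot(*d),np.arctan2(d[1],d[0]));print('c',(a+b)/2,a+28*d/np.hypot(*d))
l=at('wrist',267,273,172,s);r=at('wrist',381,273,172,s);print(l,r,(l+r)/2,at('wrist',324,224,172,s))
print('bottle',at('top',206,182,190),at('top',212,192,60))
"
```

```text
[563.2 331.4] [604.  295.5] 54.34565300003299 -0.7215995961405388
c [583.6  313.45] [584.22100052 312.90358042]
[562.6 293.7] [600.5 338.1] [581.55 315.9 ] [561.7 332.4]
bottle [732.5 287.3] [738.5 302. ]
```

move_arm([
  [[0.003,0.003,0.015],0.02],
  [[0.003,0.003,0.028],0.02],
  [[0.003,0.003,0.028],0.02],
])

```text
clock: 9.25
eef_pos: [582.5, 311.9, 192.9]
tool_rot: [3.14, -0.002, 2.42]
force: [-0.4, 0.1, 0.5]
width: 85.3
```

move_arm([
  [[0,0,0],0],
  [[0,0,0],0],
  [[0,0,0],0],
  [[0,0,0],0],
  [[0,0,0],0],
], claw=0)

```text
clock: 9.88
eef_pos: [582.6, 311.9, 193.4]
tool_rot: [3.14, -0.002, 2.419]
force: [-0.2, -0.3, 3.3]
width: 15.1
```

```bash
python3 -c "
from h import *
go(583.3,312,194)"
```

```text
go [-0.0004  0.0005 -0.0006] turn 0 | pos [582.6 311.9 193.4] rot [ 3.140e+00 -2.000e-03  2.419e+00] q [-0.31  0.73 -0.39  1.53  0.32  0.94  0.05] w 15.1 F [-0.2 -0.3  3.3] T [-0.13  0.19 -0.03] t 9.9
```

move_arm([
  [[0,0,0],0.18],
  [[0,0,0],0.36],
  [[0,0,0],0.54],
  [[0,0,0],0.72],
  [[0,0,0],0.9],
])

```text
clock: 10.5
eef_pos: [583.1, 312.0, 193.5]
tool_rot: [3.141, -0.003, 1.514]
force: [0.4, 0.6, -1.3]
width: 14.6
```

```bash
python3 -c "
from h import *
go(583.3,312,194)"
```

```text
go [-0.      0.0002 -0.0005] turn 0 | pos [583.1 312.  193.5] rot [ 3.141e+00 -3.000e-03  1.514e+00] q [-0.45  0.71 -0.15  1.54  0.12  0.9  -0.69] w 14.6 F [ 0.4  0.6 -1.3] T [ 0.04 -0.23  0.09] t 10.5
```

move_arm([
  [[0,0,0],0.18],
  [[0,0,0],0.36],
  [[0,0,0],0.54],
  [[0,0,0],0.72],
  [[0,0,0],0.9],
])

```text
clock: 11.12
eef_pos: [583.6, 311.7, 193.5]
tool_rot: [-3.14, -0.003, 0.608]
force: [1.7, -1.5, -1.3]
width: 15.0
```

```bash
python3 -c "
from h import *
go(583.3,312,194)"
```

```text
go [-0.0001 -0.0004 -0.0005] turn 0 | pos [583.6 311.7 193.5] rot [-3.14e+00 -3.00e-03  6.08e-01] q [-0.59  0.71  0.1   1.54 -0.09  0.89 -1.42] w 15.0 F [ 1.7 -1.5 -1.3] T [-0.25 -0.31  0.06] t 11.1
```

move_arm([
  [[0,0,0],0.18],
  [[0,0,0],0.36],
  [[0,0,0],0.54],
  [[0,0,0],0.72],
  [[0,0,0],0.9],
])

```text
clock: 11.75
eef_pos: [583.7, 311.1, 193.5]
tool_rot: [-3.139, -0.001, -0.298]
force: [0.6, -1.8, -0.5]
width: 14.7
```

```bash
python3 -c "
from h import *
go(583.3,312,194)"
```

```text
go [-0.0007 -0.0007 -0.0005] turn 0 | pos [583.7 311.1 193.5] rot [-3.139e+00 -1.000e-03 -2.980e-01] q [-0.74  0.73  0.36  1.55 -0.3   0.92 -2.15] w 14.7 F [ 0.6 -1.8 -0.5] T [-0.41  0.03  0.09] t 11.8
```

move_arm([
  [[0,0,0],0.18],
  [[0,0,0],0.36],
  [[0,0,0],0.54],
  [[0,0,0],0.72],
  [[0,0,0],0.88],
])

```text
clock: 12.38
eef_pos: [583.3, 310.8, 193.4]
tool_rot: [-3.14, 0.0, -1.182]
force: [-0.7, -0.9, 1.4]
width: 14.8
```

```bash
python3 -c "
from h import *
go(583.3,312,194)"
```

```text
go [-0.0012 -0.0004 -0.0006] turn 0 | pos [583.3 310.8 193.4] rot [-3.14   0.    -1.182] q [-0.86  0.78  0.6   1.55 -0.5   0.97 -2.86] w 14.8 F [-0.7 -0.9  1.4] T [-0.47  0.28  0.34] t 12.4
```

move_arm([
  [[0,0,0],0],
  [[0,0,0],0],
  [[0,0,0],0],
  [[0,0,-0.04],0],
  [[0,0,-0.04],0],
], claw=1)

```text
clock: 13.0
eef_pos: [585.5, 311.0, 236.6]
tool_rot: [-3.134, 0.0, -1.181]
force: [0.5, 0.5, 0.6]
width: 85.1
```

move_arm([
  [[0,0,0],-0.18],
  [[0,0,0],-0.36],
  [[0,0,0],-0.54],
  [[0,0,0],-0.72],
  [[0,0,0],-0.9],
])

```text
clock: 13.62
eef_pos: [585.1, 310.8, 236.0]
tool_rot: [-3.137, -0.005, -0.274]
force: [-0.1, -1.0, 0.4]
width: 85.4
```

move_arm([
  [[0,0,0],-0.18],
  [[0,0,0],-0.36],
  [[0,0,0],-0.54],
  [[0,0,0],-0.72],
  [[0,0,0],-0.9],
])

```text
clock: 14.25
eef_pos: [584.8, 310.7, 235.5]
tool_rot: [3.141, -0.006, 0.632]
force: [1.1, -0.8, -0.7]
width: 85.2
```

move_arm([
  [[0,0,0],-0.18],
  [[0,0,0],-0.36],
  [[0,0,0],-0.54],
  [[0,0,0],-0.72],
  [[0,0,0],-0.9],
])

```text
clock: 14.88
eef_pos: [584.6, 310.5, 234.9]
tool_rot: [3.137, -0.004, 1.539]
force: [0.5, -0.3, -1.1]
width: 85.3
```

move_arm([
  [[0,0,0],-0.18],
  [[0,0,0],-0.36],
  [[0,0,0],-0.44],
  [[0,0,0],-0.44],
])

```text
clock: 15.38
eef_pos: [584.4, 310.2, 234.4]
tool_rot: [3.137, -0.002, 1.978]
force: [0.5, 0.2, 0.5]
width: 85.6
```

```bash
python3 -c "
from h import *
go(583.3,312,193.5,1.96)"
```

```text
go [ 0.002  -0.0005  0.0409] turn 0.018 | pos [584.4 310.2 234.4] rot [ 3.137e+00 -2.000e-03  1.978e+00] q [-0.4   0.67 -0.23  1.5   0.17  0.99 -0.26] w 85.6 F [0.5 0.2 0.5] T [-0.    0.02  0.03] t 15.4
```

move_arm([
  [[0.002,-0.0005,0.02],0.018],
  [[0.002,-0.0005,0.041],0.018],
  [[0.002,-0.0005,0.041],0.018],
])

```text
clock: 15.75
eef_pos: [582.1, 311.3, 191.6]
tool_rot: [3.141, -0.001, 1.96]
force: [0.4, 0.6, 0.4]
width: 85.1
```

move_arm([
  [[0,0,0],0],
  [[0,0,0],0],
  [[0,0,0],0],
  [[0,0,0],0],
  [[0,0,0],0],
], claw=0)

```text
clock: 16.38
eef_pos: [582.8, 311.6, 192.3]
tool_rot: [3.139, -0.001, 1.959]
force: [0.5, 0.3, 3.2]
width: 15.0
```

move_arm([
  [[0,0,0],0.18],
  [[0,0,0],0.36],
  [[0,0,0],0.54],
  [[0,0,0],0.72],
  [[0,0,0],0.9],
])

```text
clock: 17.0
eef_pos: [583.1, 311.7, 192.4]
tool_rot: [3.14, -0.004, 1.055]
force: [0.8, -0.0, -0.6]
width: 14.7
```

```bash
python3 -c "
from h import *
go(583.3,312,193.5,1.96)"
```

```text
go [ 0.0004  0.0001 -0.0011] turn -0.905 | pos [583.1 311.7 192.4] rot [ 3.14  -0.004  1.055] q [-0.55  0.7   0.04  1.55 -0.03  0.89 -1.02] w 14.7 F [ 0.8 -0.  -0.6] T [ 0.   -0.21  0.34] t 17.0
```

move_arm([
  [[0,0,0],0],
  [[0,0,0],0],
  [[0,0,0],0],
  [[0,0,-0.08],0],
  [[0,0,-0.08],0],
], claw=1)

```text
clock: 17.62
eef_pos: [584.7, 312.2, 276.5]
tool_rot: [3.137, -0.009, 1.055]
force: [-0.5, -0.7, -0.2]
width: 85.5
```

```bash
python3 -c "
from h import *
go(450,-95,240)"
```

```text
go [-0.4211  0.0833  0.0329] turn 0 | pos [584.7 312.2 276.5] rot [ 3.137 -0.009  1.055] q [-0.56  0.62  0.04  1.46 -0.03  1.06 -1.02] w 85.5 F [-0.5 -0.7 -0.2] T [ 0.03 -0.    0.  ] t 17.6
```

move_arm([
  [[-0.3,0.059,0],0],
  [[-0.3,0.059,0],0],
  [[-0.3,0.059,0],0],
  [[-0.3,0.059,0],0],
  [[-0.3,0.059,0],0],
])

```text
clock: 18.25
eef_pos: [487.1, 19.7, 274.0]
tool_rot: [3.137, -0.009, 1.055]
force: [-0.1, -0.6, -0.2]
width: 84.9
```

move_arm([
  [[-0.12,0.024,0.03],0],
  [[-0.12,0.024,0.03],0],
  [[-0.12,0.024,0.03],0],
])

```text
clock: 18.62
eef_pos: [446.1, -101.1, 242.2]
tool_rot: [3.139, -0.006, 1.047]
force: [0.1, 1.1, 0.6]
width: 85.4
```

```bash
python3 -c "
from h import *
go(440,-90,64)
snap('wrist','w4.png'); snap('top','t4.png')"
```

```text
go [ 0.0055 -0.0114  0.1782] turn 0 | pos [ 446.1 -101.1  242.2] rot [ 3.139 -0.006  1.047] q [ 0.11  0.37  0.08  2.05 -0.05  0.72 -0.31] w 85.4 F [0.1 1.1 0.6] T [-0.05 -0.02 -0.03] t 18.6
```

View pics/w4.png

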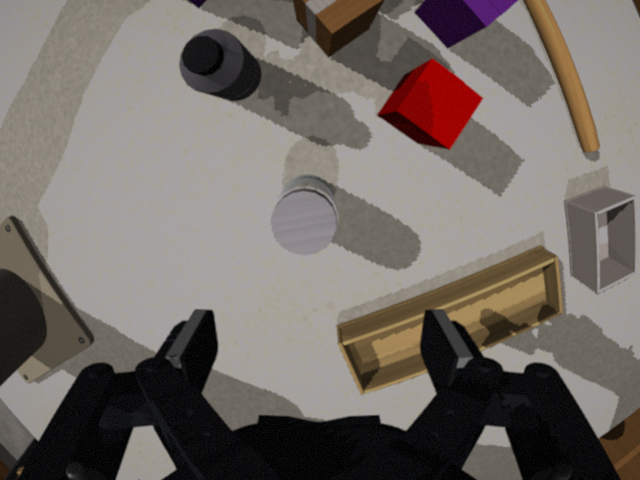

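```bash
python3 -c "
from h import *
s=read_state();print(s['eef_pos'].round(1),s['clock'])
print('jar',at('wrist',304.5,222,92,s),[at('wrist',*q,92,s) for q in [(271,222),(338,222),(304,190),(304,254)]])
print('oil',at('wrist',203,55,115,s))
print('tray',[at('wrist',*q,40,s) for q in [(337,326),(556,248),(565,316),(362,393)]])
im=cv2.imread('pics/t4.png'); cv2.imwrite('pics/c4.png',np.clip(cv2.resize(im[205:330,290:465],None,fx=4.5,fy=4.5,interpolation=cv2.INTER_CUBIC)*1.5,0,255).astype(np.uint8))
d=cv2.absdiff(im,cv2.imread('pics/top0.png')).max(2); d=cv2.threshold(cv2.blur(d,(3,3)),35,255,0)[1]
n,_,st,c=cv2.connectedComponentsWithStats(d)
print([(st[i].tolist()) for i in range(1,n) if st[i][4]>30])
"
```

```text
[448.7 -97.  242.9] 18.725
jar [444.7 -83.3] [array([422.4, -70.4]), array([467. , -95.9]), array([456.9, -61.7]), array([ 431.4, -105.4])]
oil [447.3  59.5]
tray [array([ 410.5, -203.1]), array([ 658. , -249.8]), array([ 648.6, -343.4]), array([ 392.3, -296.8])]
[[465, 150, 127, 100, 3209], [507, 222, 91, 92, 2626], [185, 238, 8, 6, 35], [187, 247, 11, 10, 69], [360, 268, 90, 144, 6424], [504, 275, 101, 99, 2553], [429, 279, 15, 30, 335], [465, 337, 24, 15, 151], [583, 373, 32, 28, 608], [376, 400, 111, 80, 4354]]
```

```bash
python3 -c "
from h import *
go(442,-87.5,64)"
```

```text
go [ 0.0033 -0.0113  0.1789] turn 0 | pos [448.7 -97.  242.9] rot [ 3.137 -0.009  1.053] q [ 0.1   0.37  0.08  2.04 -0.05  0.72 -0.31] w 85.4 F [-0.2  0.4  0.9] T [ 0.03 -0.06  0.02] t 18.7
```

move_arm([
  [[0.003,-0.011,0.05],0],
  [[0.003,-0.011,0.1],0],
  [[0.003,-0.011,0.12],0],
  [[0.003,-0.011,0.12],0],
])

```text
clock: 19.23
eef_pos: [441.5, -86.3, 121.8]
tool_rot: [3.14, -0.009, 1.057]
force: [0.2, 0.2, 0.3]
width: 85.4
```

```bash
python3 -c "
from h import *
go(442,-87.5,64)
s=read_state();snap('wrist','w5.png')
im=cv2.imread('pics/w5.png')
"
```

```text
go [-0.0013  0.0009  0.0578] turn 0 | pos [441.5 -86.3 121.8] rot [ 3.14  -0.009  1.057] q [ 0.11  0.57  0.04  2.18 -0.08  0.38 -0.3 ] w 85.4 F [0.2 0.2 0.3] T [0.03 0.01 0.03] t 19.2
```

View pics/w5.png

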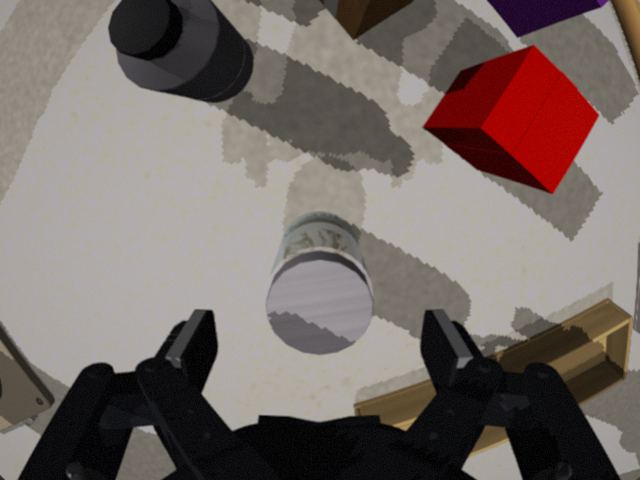

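```bash
python3 -c "
from h import *
s=read_state();s['eef_pos']=np.array([441.5,-86.3,121.8]);print(at('wrist',320,302,92,s))
go(442,-87,64)"
```

```text
[443.3 -84.4]
go [-0.0009 -0.0003  0.0588] turn 0 | pos [442.2 -86.8 122.8] rot [ 3.138 -0.01   1.056] q [ 0.11  0.57  0.04  2.18 -0.08  0.39 -0.3 ] w 85.1 F [-0.4 -0.5  0. ] T [-0.    0.02  0.02] t 19.3
```

move_arm([
  [[0.001,0,0.03],0],
  [[0.001,0,0.058],0],
  [[0.001,0,0.058],0],
])

```text
clock: 19.65
eef_pos: [443.3, -84.8, 64.8]
tool_rot: [3.139, -0.01, 1.057]
force: [0.7, 0.3, 0.7]
width: 85.3
```

move_arm([
  [[0,0,0],0],
  [[0,0,0],0],
  [[0,0,0],0],
  [[0,0,0],0],
  [[0,0,0],0],
], claw=0)

```text
clock: 20.27
eef_pos: [444.0, -84.5, 66.3]
tool_rot: [3.137, -0.011, 1.058]
force: [-1.0, 1.9, 6.6]
width: 52.7
```

move_arm([
  [[0,0,-0.04],0],
  [[0,0,-0.08],0],
  [[0,0,-0.12],0],
  [[0,0,-0.12],0],
])

```text
clock: 20.78
eef_pos: [444.8, -85.7, 189.4]
tool_rot: [3.13, -0.014, 1.058]
force: [0.1, -0.4, -3.7]
width: 52.2
```

```bash
python3 -c "
from h import *
go(442,-250,185,-0.15)"
```

```text
go [-0.1446  0.0781  0.0033] turn 1.208 | pos [444.8 -85.7 189.4] rot [ 3.13  -0.014  1.058] q [ 0.09  0.44  0.07  2.13 -0.07  0.56 -0.31] w 52.2 F [ 0.1 -0.4 -3.7] T [0.08 0.   0.02] t 20.8
```

move_arm([
  [[-0.15,0.09,0],0.18],
  [[-0.15,0.09,0],0.36],
  [[-0.15,0.09,0],0.54],
  [[-0.15,0.09,0],0.72],
  [[-0.15,0.09,0],0.9],
])

```text
clock: 21.4
eef_pos: [448.3, -260.9, 187.0]
tool_rot: [-3.137, -0.016, 0.15]
force: [1.1, 0.9, -3.0]
width: 52.4
```

move_arm([
  [[0,0,0],0.18],
  [[0,0,0],0.31],
  [[0,0,0],0.31],
  [[0,0,0],0.31],
])

```text
clock: 21.9
eef_pos: [448.0, -260.6, 186.5]
tool_rot: [-3.132, -0.012, -0.158]
force: [-0.0, 0.2, -2.6]
width: 52.7
```

```bash
python3 -c "
from h import *
go(449,-269,190,-0.15)
snap('wrist','w6.png')
go(449,-269,190,-0.15)
"
```

```text
go [ 0.0023  0.0081 -0.0036] turn -0.008 | pos [ 448.  -260.6  186.5] rot [-3.132 -0.012 -0.158] q [ 0.21  0.56  0.4   1.96 -0.36  0.68 -0.89] w 52.7 F [-0.   0.2 -2.6] T [-0.03 -0.02 -0.02] t 21.9
go [ 0.0022  0.008  -0.0034] turn -0.008 | pos [ 448.1 -260.7  186.6] rot [-3.132 -0.013 -0.158] q [ 0.21  0.56  0.4   1.96 -0.36  0.68 -0.89] w 52.2 F [ 0.3  0.2 -4.3] T [-0.01  0.02  0.03] t 21.9
```

View pics/w6.png

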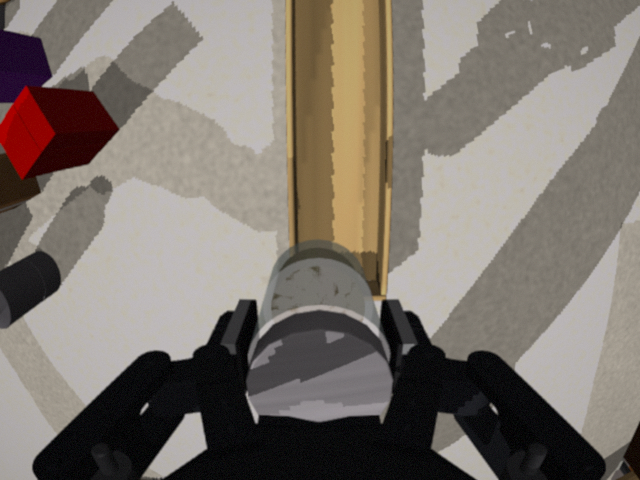

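```bash
python3 -c "
from h import *
s=read_state()
for q in [(285,60),(289,150),(291,230),(394,60),(393,150),(389,230),(385,298),(290,5),(391,5)]: print(q,at('wrist',*q,40,s))
"
```

```text
(285, 60) [ 581.8 -254.7]
(289, 150) [ 515.6 -246.7]
(291, 230) [ 456.  -237.7]
(394, 60) [ 570.7 -332.4]
(393, 150) [ 504.4 -321.8]
(389, 230) [ 444.5 -311.5]
(385, 298) [ 387.9 -302.8]
(290, 5) [ 623.9 -264.9]
(391, 5) [ 614.  -337.8]
```

```bash
python3 -c "
from h import *
go(447.8,-271.8,80,-0.15)
"
```

```text
go [1.000e-04 1.200e-02 1.065e-01] turn -0.008 | pos [ 448.1 -260.7  186.6] rot [-3.132 -0.013 -0.158] q [ 0.21  0.56  0.4   1.96 -0.36  0.68 -0.89] w 52.2 F [ 0.3  0.2 -4.3] T [-0.01  0.02  0.03] t 21.9
```

move_arm([
  [[0,0.012,0.02],-0.008],
  [[0,0.012,0.05],-0.008],
  [[0,0.012,0.09],-0.008],
  [[0,0.012,0.106],-0.008],
  [[0,0.012,0.106],-0.008],
])

```text
clock: 22.58
eef_pos: [447.2, -271.7, 79.9]
tool_rot: [-3.131, -0.011, -0.15]
force: [0.1, -0.3, -2.8]
width: 52.6
```

```bash
python3 -c "
from h import *
go(447.8,-271.8,72,-0.15)
"
```

```text
go [0.0005 0.0001 0.0079] turn -0.0 | pos [ 447.2 -271.7   79.9] rot [-3.131 -0.011 -0.15 ] q [ 0.32  0.73  0.27  2.02 -0.46  0.45 -0.77] w 52.6 F [ 0.1 -0.3 -2.8] T [-0.01  0.01  0.03] t 22.6
```

Lower gently, watching the force.

move_arm([
  [[0,0,0.004],0],
  [[0,0,0.008],0],
  [[0,0,0.008],0],
])

```text
clock: 22.95
eef_pos: [447.5, -271.6, 72.3]
tool_rot: [-3.131, -0.012, -0.15]
force: [-0.1, -0.6, -3.8]
width: 52.7
```

```bash
python3 -c "
from h import *
go(447.8,-271.8,71,-0.15)
"
```

```text
go [0.0003 0.0002 0.0013] turn -0.0 | pos [ 447.5 -271.6   72.3] rot [-3.131 -0.012 -0.15 ] q [ 0.33  0.74  0.26  2.02 -0.47  0.43 -0.77] w 52.7 F [-0.1 -0.6 -3.8] T [-0.03 -0.01  0.03] t 22.9
```

move_arm([
  [[0,0,0.001],0],
  [[0,0,0.002],0],
  [[0,0,0.002],0],
])

```text
clock: 23.32
eef_pos: [448.0, -271.7, 71.7]
tool_rot: [-3.131, -0.013, -0.15]
force: [-2.1, 0.7, 10.3]
width: 52.3
```

move_arm([
  [[0,0,0],0],
  [[0,0,0],0],
  [[0,0,0],0],
  [[0,0,0],0],
], claw=1)

```text
clock: 23.82
eef_pos: [447.9, -271.7, 71.6]
tool_rot: [-3.131, -0.013, -0.15]
force: [0.3, -0.2, 0.5]
width: 85.6
```

move_arm([
  [[0,0,-0.05],0],
  [[0,0,-0.1],0],
  [[0,0,-0.15],0],
  [[0,0,-0.17],0],
])

```text
clock: 24.32
eef_pos: [446.3, -274.0, 244.4]
tool_rot: [-3.133, -0.017, -0.15]
force: [0.5, 0.6, -0.1]
width: 85.5
```

```bash
python3 -c "
from h import *
go(446,58,240,1.6)
"
```

```text
go [-0.0501 -0.3281  0.0065] turn -1.75 | pos [ 446.3 -274.   244.4] rot [-3.133 -0.017 -0.15 ] q [ 0.19  0.48  0.46  1.89 -0.31  0.82 -0.9 ] w 85.5 F [ 0.5  0.6 -0.1] T [0.03 0.   0.01] t 24.3
```

move_arm([
  [[-0.05,-0.328,0],-0.17],
  [[-0.05,-0.328,0],-0.34],
  [[-0.05,-0.328,0],-0.51],
  [[-0.05,-0.328,0],-0.68],
  [[-0.05,-0.328,0],-0.85],
])

```text
clock: 24.95
eef_pos: [445.7, 41.3, 246.5]
tool_rot: [3.134, -0.019, 0.705]
force: [0.6, -0.3, 0.6]
width: 85.4
```

```bash
python3 -c "
from h import *
go(445,57,140,0.7)
"
```

```text
go [ 0.0077 -0.0132  0.1065] turn 0.005 | pos [445.7  41.3 246.5] rot [ 3.134 -0.019  0.705] q [-0.32  0.35  0.22  2.08 -0.12  0.71 -0.88] w 85.4 F [ 0.6 -0.3  0.6] T [-0.02 -0.06 -0.05] t 24.9
```

move_arm([
  [[0.008,-0.013,0.03],0],
  [[0.008,-0.013,0.07],0],
  [[0.008,-0.013,0.1],0],
  [[0.008,-0.013,0.1],0],
  [[0.008,-0.013,0.1],0],
])

```text
clock: 25.58
eef_pos: [445.9, 56.8, 147.3]
tool_rot: [3.133, -0.02, 0.705]
force: [0.0, -0.2, 0.8]
width: 85.2
```

```bash
python3 -c "
from h import *
go(445,57,67)
snap('wrist','w7.png')
go(445,57,67)
"
```

```text
go [-0.0021 -0.0013  0.0803] turn 0 | pos [445.9  56.8 147.3] rot [ 3.133 -0.02   0.705] q [-0.3   0.52  0.16  2.18 -0.19  0.43 -0.85] w 85.2 F [ 0.  -0.2  0.8] T [ 0.    0.01 -0.03] t 25.6
go [-0.0024 -0.0015  0.0806] turn 0 | pos [446.1  56.9 147.6] rot [ 3.133 -0.02   0.705] q [-0.3   0.52  0.16  2.18 -0.19  0.43 -0.85] w 85.5 F [ 0.6 -0.4 -0.3] T [-0.06 -0.02  0.01] t 25.6
```

View pics/w7.png

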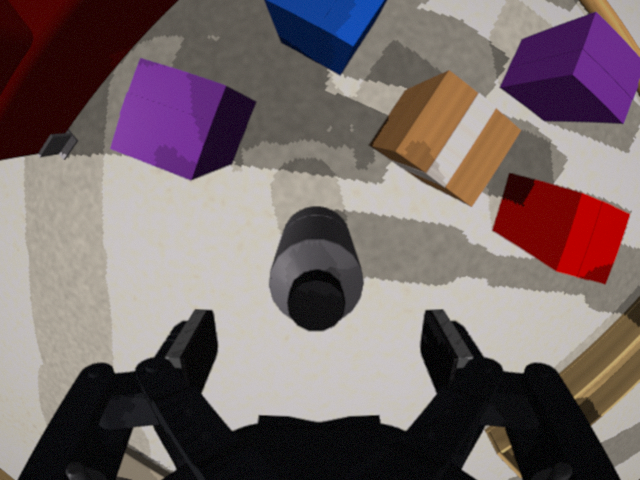

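```bash
python3 -c "
from h import *
s=read_state()
print('oil',at('wrist',316,300,115,s),at('wrist',315.5,284,86,s))
p=[at('wrist',*q,95,s) for q in [(448,71),(520,124),(470,206),(407,156)]];print(p,np.mean(p,0))
go(445,57,67)
"
```

```text
oil [446.9  59.7] [443.6  57.2]
[array([572.3,  81.3]), array([581.9,  34.5]), array([530.2,  26. ]), array([525.7,  68.6])] [552.525  52.6  ]
go [-0.0024 -0.0015  0.0806] turn 0 | pos [446.1  56.9 147.6] rot [ 3.133 -0.02   0.705] q [-0.3   0.52  0.16  2.18 -0.19  0.43 -0.85] w 85.5 F [ 0.6 -0.4 -0.3] T [-0.06 -0.02  0.01] t 25.6
```

move_arm([
  [[-0.001,-0.002,0.03],0],
  [[-0.001,-0.002,0.06],0],
  [[-0.001,-0.002,0.08],0],
  [[-0.001,-0.002,0.08],0],
])

```text
clock: 26.12
eef_pos: [445.9, 58.3, 67.7]
tool_rot: [3.133, -0.02, 0.704]
force: [-0.1, 0.7, -0.5]
width: 84.9
```

move_arm([
  [[0,0,0],0],
  [[0,0,0],0],
  [[0,0,0],0],
  [[0,0,0],0],
  [[0,0,0],0],
], claw=0)

```text
clock: 26.75
eef_pos: [446.7, 58.6, 69.1]
tool_rot: [3.132, -0.023, 0.704]
force: [-0.8, 0.3, 8.5]
width: 50.6
```

move_arm([
  [[0,0,-0.04],0],
  [[0,0,-0.09],0],
  [[0,0,-0.14],0],
  [[0,0,-0.17],0],
  [[0,0,-0.17],0],
])

```text
clock: 27.38
eef_pos: [443.9, 57.5, 241.3]
tool_rot: [3.129, -0.028, 0.705]
force: [0.3, -0.1, -2.7]
width: 50.9
```

```bash
python3 -c "
from h import *
go(521,-275,235,-0.15)
"
```

```text
go [-0.1568  0.3032  0.0057] turn 0.855 | pos [443.9  57.5 241.3] rot [ 3.129 -0.028  0.705] q [-0.54  0.38  0.48  2.1  -0.28  0.69 -0.75] w 50.9 F [ 0.3 -0.1 -2.7] T [0.   0.05 0.02] t 27.4
```

move_arm([
  [[-0.157,0.303,0],0.17],
  [[-0.157,0.303,0],0.34],
  [[-0.157,0.303,0],0.51],
  [[-0.157,0.303,0],0.68],
  [[-0.157,0.303,0],0.855],
])

```text
clock: 28.0
eef_pos: [513.3, -248.3, 238.7]
tool_rot: [-3.127, -0.025, -0.156]
force: [0.6, 1.2, -2.0]
width: 50.5
```

```bash
python3 -c "
from h import *
go(522,-283,150,-0.15)
"
```

```text
go [0.0118 0.0342 0.0885] turn -0.006 | pos [ 513.3 -248.3  238.7] rot [-3.127 -0.025 -0.156] q [-0.01  0.6   0.67  1.79 -0.49  0.91 -0.84] w 50.5 F [ 0.6  1.2 -2. ] T [ 0.01 -0.06 -0.03] t 28.0
```

move_arm([
  [[0.012,0.034,0],-0.006],
  [[0.012,0.034,0.04],-0.006],
  [[0.012,0.034,0.09],-0.006],
  [[0.012,0.034,0.09],-0.006],
  [[0.012,0.034,0.09],-0.006],
])

```text
clock: 28.62
eef_pos: [522.2, -283.6, 149.1]
tool_rot: [-3.128, -0.025, -0.151]
force: [-0.3, -0.3, -1.7]
width: 50.6
```

```bash
python3 -c "
from h import *
go(522,-283,75,-0.15)
"
```

```text
go [-0.0022  0.0004  0.0741] turn -0.001 | pos [ 522.2 -283.6  149.1] rot [-3.128 -0.025 -0.151] q [ 0.11  0.74  0.58  1.8  -0.6   0.76 -0.71] w 50.6 F [-0.3 -0.3 -1.7] T [-0.07  0.02 -0.02] t 28.6
```

move_arm([
  [[-0.002,0,0.03],0],
  [[-0.002,0,0.06],0],
  [[-0.002,0,0.071],0],
  [[-0.002,0,0.073],0],
  [[-0.002,0,0.075],0],
])

```text
clock: 29.25
eef_pos: [523.2, -283.4, 75.6]
tool_rot: [-3.13, -0.027, -0.151]
force: [0.7, -0.4, -2.4]
width: 50.7
```

```bash
python3 -c "
from h import *
go(522,-283,73,-0.15)
"
```

```text
go [-0.0013 -0.0001  0.0025] turn -0.001 | pos [ 523.2 -283.4   75.6] rot [-3.13  -0.027 -0.151] q [ 0.16  0.84  0.49  1.84 -0.68  0.62 -0.64] w 50.7 F [ 0.7 -0.4 -2.4] T [-0.02  0.02  0.01] t 29.2
```

move_arm([
  [[0,0,0.001],0],
  [[0,0,0.002],0],
  [[0,0,0.0025],0],
  [[0,0,0.0025],0],
])

```text
clock: 29.75
eef_pos: [524.1, -283.8, 74.7]
tool_rot: [-3.13, -0.03, -0.151]
force: [-0.4, 1.5, 8.0]
width: 50.7
```

move_arm([
  [[0,0,0],0],
  [[0,0,0],0],
  [[0,0,0],0],
  [[0,0,0],0],
], claw=1)

```text
clock: 30.25
eef_pos: [524.0, -283.8, 74.5]
tool_rot: [-3.13, -0.03, -0.151]
force: [-0.2, 0.5, 0.4]
width: 85.2
```

move_arm([
  [[0,0,-0.05],0],
  [[0,0,-0.1],0],
  [[0,0,-0.15],0],
  [[0,0,-0.17],0],
])

```text
clock: 30.75
eef_pos: [519.5, -286.0, 247.6]
tool_rot: [-3.132, -0.034, -0.151]
force: [-0.2, 0.4, -0.5]
width: 85.8
```

```bash
python3 -c "
from h import *
go(551,50,250,1.69)
"
```

```text
go [-1.940e-02 -3.369e-01  3.000e-04] turn -1.841 | pos [ 519.5 -286.   247.6] rot [-3.132 -0.034 -0.151] q [ 0.05  0.62  0.67  1.72 -0.5   0.94 -0.79] w 85.8 F [-0.2  0.4 -0.5] T [-0.06 -0.02  0.02] t 30.8
```

move_arm([
  [[-0.02,-0.338,0],-0.1],
  [[-0.02,-0.338,0],-0.2],
  [[-0.02,-0.338,0],-0.3],
  [[-0.02,-0.338,0],-0.3],
  [[-0.02,-0.338,0],-0.3],
])

```text
clock: 31.38
eef_pos: [548.2, 28.0, 250.0]
tool_rot: [3.141, -0.036, 0.149]
force: [1.7, -0.3, -1.0]
width: 85.5
```

```bash
python3 -c "
from h import *
go(552,51,130,0.15)
"
```

```text
go [ 0.0029 -0.0222  0.1202] turn -0.001 | pos [548.2  28.  250. ] rot [ 3.141 -0.036  0.149] q [-0.52  0.54  0.64  1.85 -0.43  0.86 -1.1 ] w 85.5 F [ 1.7 -0.3 -1. ] T [ 0.03 -0.02 -0.03] t 31.4
```

move_arm([
  [[0.003,-0.022,0.04],0],
  [[0.003,-0.022,0.08],0],
  [[0.003,-0.022,0.115],0],
  [[0.003,-0.022,0.115],0],
  [[0.003,-0.022,0.115],0],
])

```text
clock: 32.0
eef_pos: [552.7, 50.3, 136.2]
tool_rot: [3.141, -0.037, 0.148]
force: [1.3, 0.2, 1.1]
width: 85.3
```

```bash
python3 -c "
from h import *
snap('wrist','w8.png')
go(552,51,64,0.15)
"
```

```text
go [-0.0036 -0.0008  0.0726] turn -0.002 | pos [553.   50.4 136.7] rot [ 3.141 -0.038  0.148] q [-0.47  0.69  0.51  1.93 -0.57  0.62 -1.01] w 85.3 F [ 0.8 -0.8  0.6] T [-0.02 -0.01  0.05] t 32.0
```

View pics/w8.png

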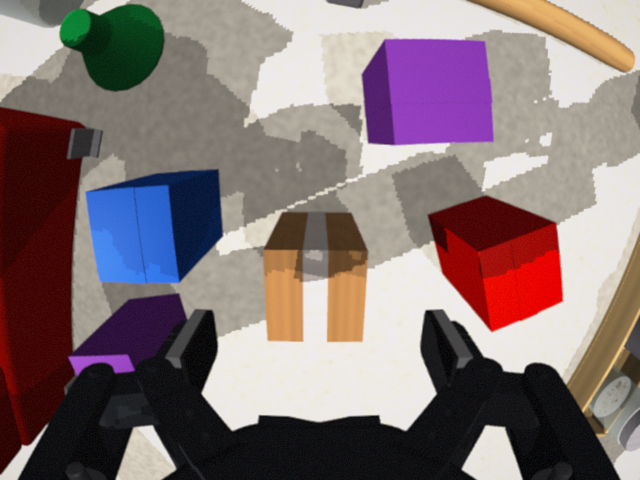

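```bash
python3 -c "
from h import *
s=read_state();M=R.from_euler('xyz',s['tool_rot']).as_matrix()
def t(q,z):
    w=np.r_[at('wrist',*q,z,s),64]; return (M.T@(w-s['eef_pos'])).round(1)
print('carton',[at('wrist',*q,95,s) for q in [(264,249),(366,250),(363,341),(268,341)]],[t(q,95)[:2] for q in [(264,249),(366,250),(363,341),(268,341)]])
print('blue',t((180,283),95),t((167,186),95),t((222,240),0))
print('red',t((492,250),95),t((440,220),95),t((492,330),95),t((492,330),0))
"
```

```text
carton [array([573.4,  81.1]), array([580.,  33.]), array([530.8,  25. ]), array([523.4,  74.2])] [array([ 22. , -27.4]), array([21.4, 21.2]), array([-28.4,  21.8]), array([-28.5, -27.9])]
blue [  3.7 -72.3  72.8] [ 53.4 -74.1  74.7] [  0.5 -73.8  72.7]
red [21.2 87.2 73.6] [36.3 56.9 74.1] [-25.7  95.5  71.8] [-81.  150.3  69.7]
```

move_arm([
  [[-0.003,-0.003,0.02],0],
  [[-0.003,-0.003,0.045],0],
  [[-0.003,-0.003,0.069],0],
  [[-0.003,-0.003,0.069],0],
])

```text
clock: 32.55
eef_pos: [552.1, 53.2, 67.8]
tool_rot: [3.141, -0.038, 0.148]
force: [-0.8, 0.3, 0.5]
width: 85.0
```

move_arm([
  [[0,0,0],0],
  [[0,0,0],0],
  [[0,0,0],0],
  [[0,0,0],0],
  [[0,0,0],0],
], claw=0)

```text
clock: 33.17
eef_pos: [553.1, 53.2, 69.3]
tool_rot: [3.141, -0.04, 0.148]
force: [-0.9, -0.2, 6.4]
width: 49.2
```

```bash
python3 -c "
from h import *
go(550,52,230)
"
```

```text
go [ 0.0032  0.0008 -0.1607] turn 0 | pos [553.1  53.2  69.3] rot [ 3.141 -0.04   0.148] q [-0.4   0.79  0.4   1.97 -0.66  0.48 -0.94] w 49.2 F [-0.9 -0.2  6.4] T [0.05 0.17 0.01] t 33.2
```

move_arm([
  [[0.001,0,-0.04],0],
  [[0.002,0,-0.09],0],
  [[0.003,0,-0.14],0],
  [[0.004,0,-0.17],0],
  [[0.004,0,-0.17],0],
])

```text
clock: 33.8
eef_pos: [551.5, 52.9, 241.7]
tool_rot: [3.142, -0.045, 0.148]
force: [0.4, 0.4, -2.9]
width: 49.3
```

```bash
python3 -c "
from h import *
go(596,-294,237,-0.15)
"
```

```text
go [-0.0073  0.3497  0.0044] turn 0.298 | pos [551.5  52.9 241.7] rot [ 3.142 -0.045  0.148] q [-0.57  0.56  0.65  1.85 -0.45  0.84 -1.12] w 49.3 F [ 0.4  0.4 -2.9] T [0.   0.06 0.  ] t 33.8
```

move_arm([
  [[-0.007,0.35,0],0.06],
  [[-0.007,0.35,0],0.12],
  [[-0.007,0.35,0],0.18],
  [[-0.007,0.35,0],0.24],
  [[-0.007,0.35,0],0.298],
])

```text
clock: 34.42
eef_pos: [590.6, -258.1, 239.2]
tool_rot: [-3.127, -0.041, -0.152]
force: [1.0, 1.0, -3.3]
width: 49.6
```

```bash
python3 -c "
from h import *
go(596,-294,200,-0.15)
"
```

```text
go [0.0092 0.0353 0.0391] turn -0.002 | pos [ 590.6 -258.1  239.2] rot [-3.127 -0.041 -0.152] q [ 0.    0.7   0.67  1.59 -0.53  1.   -0.89] w 49.6 F [ 1.   1.  -3.3] T [ 0.02 -0.01  0.  ] t 34.4
```

move_arm([
  [[0.009,0.035,0.04],0],
  [[0.009,0.035,0.04],0],
  [[0.009,0.035,0.04],0],
])

```text
clock: 34.8
eef_pos: [595.4, -292.6, 197.4]
tool_rot: [-3.125, -0.038, -0.152]
force: [0.1, -0.1, -2.6]
width: 49.4
```

```bash
python3 -c "
from h import *
snap('scene','s9.png',(120,220,420,440),2.6)
go(596,-294,85,-0.15)
"
```

```text
go [-0.0044  0.0036  0.1133] turn -0.001 | pos [ 596.1 -292.2  198.4] rot [-3.125 -0.04  -0.151] q [ 0.08  0.77  0.63  1.57 -0.57  0.95 -0.82] w 49.7 F [-0.2  0.6 -1.8] T [-0.04  0.03 -0.03] t 34.9
```

View pics/s9.png

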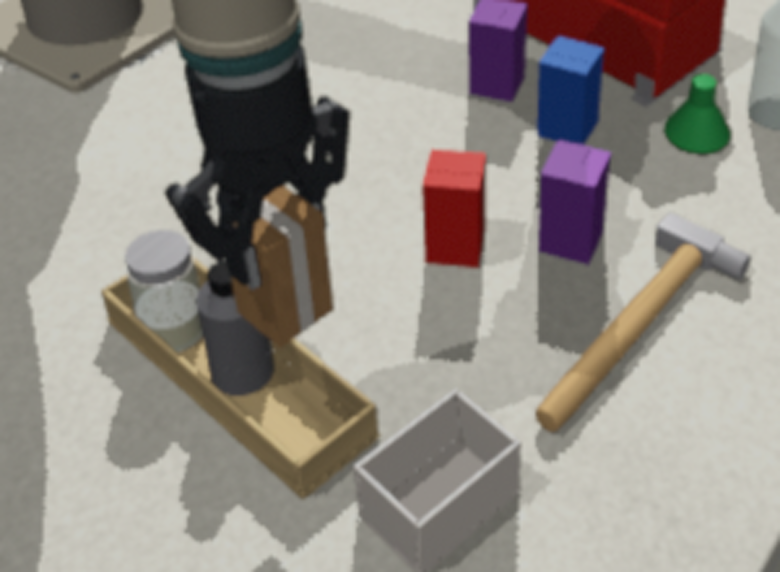

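move_arm([
  [[-0.001,0.003,0.04],-0.001],
  [[-0.003,0.003,0.08],-0.001],
  [[-0.004,0.003,0.113],-0.001],
  [[-0.004,0.003,0.119],-0.001],
  [[-0.004,0.003,0.12],-0.001],
])

```text
clock: 35.48
eef_pos: [597.8, -292.9, 79.5]
tool_rot: [-3.126, -0.042, -0.148]
force: [0.5, -0.4, -1.6]
width: 49.3
```

```bash
python3 -c "
from h import *
go(596,-294,73,-0.15)
"
```

```text
go [-0.0019  0.0014  0.0064] turn 0.002 | pos [ 597.8 -292.9   79.5] rot [-3.126 -0.042 -0.148] q [ 0.13  0.91  0.53  1.64 -0.67  0.75 -0.73] w 49.3 F [ 0.5 -0.4 -1.6] T [-0.02  0.05  0.01] t 35.5
```

move_arm([
  [[-0.002,0.001,0.002],0],
  [[-0.002,0.001,0.004],0],
  [[-0.002,0.001,0.006],0],
  [[-0.002,0.001,0.006],0],
])

```text
clock: 35.98
eef_pos: [596.4, -293.8, 74.4]
tool_rot: [-3.126, -0.043, -0.148]
force: [-0.8, 1.9, 4.0]
width: 49.7
```

```bash
python3 -c "
from h import *
go(596,-294,73,-0.15)
"
```

```text
go [-0.0004  0.0003  0.0013] turn 0.002 | pos [ 596.4 -293.8   74.4] rot [-3.126 -0.043 -0.148] q [ 0.14  0.91  0.52  1.65 -0.68  0.73 -0.72] w 49.7 F [-0.8  1.9  4. ] T [ 0.15  0.34 -0.02] t 36.0
```

Touching the floor. Release, rise, then check.

move_arm([
  [[0,0,0],0],
  [[0,0,0],0],
  [[0,0,0],0],
  [[0,0,0],0],
], claw=1)

```text
clock: 36.48
eef_pos: [596.3, -293.8, 74.3]
tool_rot: [-3.126, -0.043, -0.149]
force: [-0.2, -0.4, 0.1]
width: 85.6
```

move_arm([
  [[0.001,0,-0.03],0],
  [[0.003,0,-0.08],0],
  [[0.005,0,-0.13],0],
  [[0.007,0,-0.17],0],
])

```text
clock: 36.98
eef_pos: [595.8, -296.8, 246.6]
tool_rot: [-3.126, -0.044, -0.149]
force: [0.8, -0.8, 0.1]
width: 85.4
```

move_arm([
  [[0,-0.06,-0.02],0],
  [[0,-0.12,-0.02],0],
  [[0,-0.18,-0.02],0],
  [[0,-0.2,-0.02],0],
  [[0,-0.2,-0.02],0],
])

```text
clock: 37.6
eef_pos: [624.6, -97.6, 269.4]
tool_rot: [-3.126, -0.044, -0.146]
force: [0.2, -0.2, -0.1]
width: 85.0
```

```bash
python3 -c "
from h import *
go(596,-294,73,-0.15)
snap('top','t10.png'); snap('scene','s10.png')
a=cv2.imread('pics/t10.png');b=cv2.imread('pics/s10.png')
a=cv2.resize(a[150:345,155:480],None,fx=2.4,fy=2.4,interpolation=cv2.INTER_CUBIC)
cv2.imwrite('pics/c10.png',np.clip(a*1.5,0,255).astype(np.uint8))
cv2.imwrite('pics/d10.png',cv2.resize(b[150:430,120:460],None,fx=2.1,fy=2.1))
"
```

```text
go [-0.0085  0.2014  0.1932] turn 0.004 | pos [624.6 -97.6 269.4] rot [-3.126 -0.044 -0.146] q [-0.29  0.65  0.71  1.6  -0.51  1.03 -1.15] w 85.0 F [ 0.2 -0.2 -0.1] T [-0.03  0.05  0.02] t 37.6
```

View pics/c10.png

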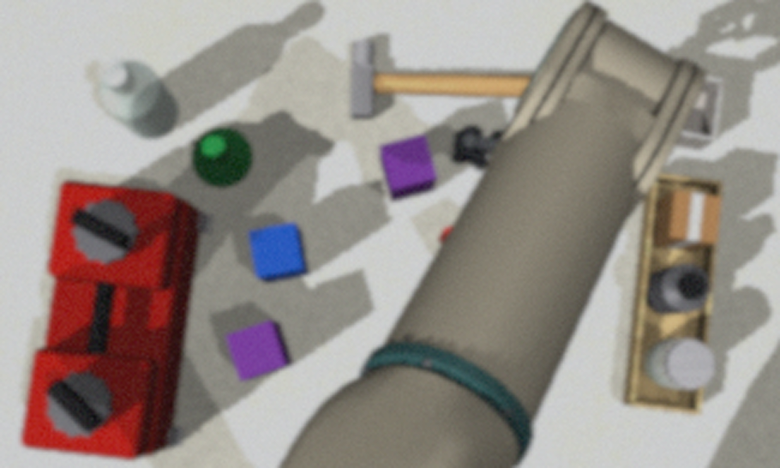

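View pics/d10.png

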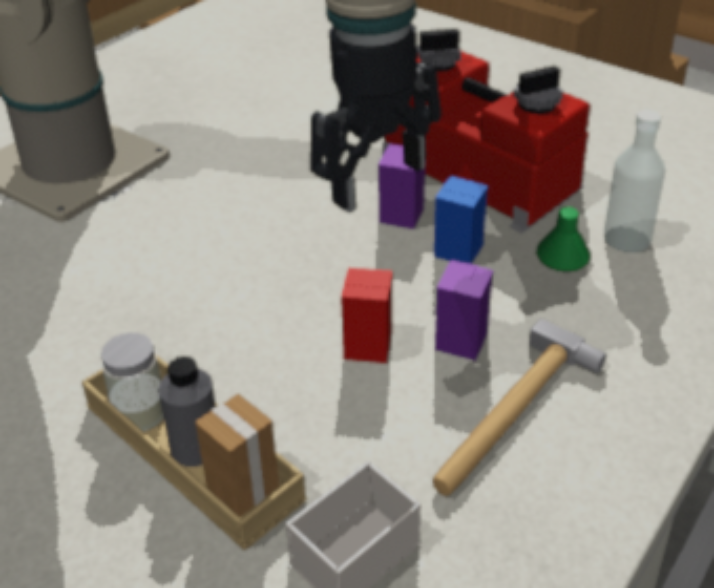

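```bash
python3 -c "
from h import *
print(finish_job())"
```

```text
the job is handed in; nothing more can be done
None
```

I tightened both fuel-can caps and packed the three kit items into the tray, then handed the job in at about 37.6 s. The hand-in gives no verdict.

- **Near cap:** I turned it about 3.6 rad clockwise. The torque rose to about 0.35 N m by 2.7 rad, and I turned the last 0.9 rad against it, past two clicks.
- **Far cap:** I turned it about 3.6 rad, by which point the torque read 0.34 N m. I then regripped and turned a further 0.9 rad, again ending at 0.34 N m.
- **Tray:** the screw jar, oil bottle and plug carton stand in one row. The grease tin and flat can were not in the scene.

**Last checks:** The final scene and top pictures show all three items upright inside the tray and both bars at the angles I left them. The rose, hammer, tag holder, glass bottle and the blue, purple and red look-alikes appear undisturbed. I compared these by eye rather than measuring them. The arm hid part of the red box, hammer and tag holder in the top view, but the scene view shows them whole.

**Disagreements:** The top camera read about 5 mm low in y compared with the wrist camera, so I aimed by the wrist camera. The tool also drifted to a tilt of about 2.5° during the run, but this did not affect the placements.

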